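# Close up the manicure case

## Task

Pack up the manicure case on the desk: with the fingertips, gripping and lifting nothing, first push the upright rose-coloured flap all the way down so that it lies flat inside the case, and only then swing the lid fully shut over it. Push both gently, without slamming them, leave the case where it stands, and do not disturb the little things in and around it.

Things in the scene. Friction and masses are not known exactly. Their poses are not given: they have to be found in the camera images.
- case: Grey-teal manicure case with aluminium trim, standing loose on the desk, about 2 to 3.3 kg, 240 (its x) x 200 (its y) mm, open box with its rim 90 mm above the desk, walls 6 mm. Origin: centre of the underside; z up. Both hinge lines run along the case's x. The lid is hinged on the +y rim, the flap just inside the -y wall. A divider at y = +23 mm (62 mm high) parts the space under the flap (-y) from the bottle compartment (+y).
- lid_hinge (a point): Middle of the lid's hinge line, at case (0, +100, 90) mm.
- lid_edge (a point): Middle of the lid's free edge, on its outer face: 200 mm from the hinge line and 22 mm outwards from the lid's rim plane. The lid is a grey-teal shallow shell 240 x 200 x 22 mm, 0.3 kg, with a mirror inside.
- lid (a joint): Lid angle, rad: 0 fully shut (level on the rim, top face 112 mm above the desk), 1.57 upright above the +y rim, more: leaning outwards (up to 2.0). Starts at 1.65 to 1.85. A stiff friction hinge (about 0.4 N m) holds it wherever it is left, so it must be pushed all the way.
- flap_hinge (a point): Middle of the flap's hinge line, at case (0, -88, 72) mm, just inside the -y wall and 18 mm below the rim.
- flap_edge (a point): Middle of the flap's free edge, on the face that looks up when folded: 100 mm from the hinge line and 5 mm off the flap's lower face. The flap is a rose-coloured panel 210 x 100 x 5 mm, 0.07 kg, with two white strips on the face that looks up when folded (outwards, to -y, when upright).
- flap (a joint): Flap angle, rad: 0 folded flat inside the case (its top face 77 mm above the desk, 13 mm below the rim, pointing to the case's +y), 1.57 upright (free edge 172 mm above the desk). Starts at 1.3 to 1.7. A friction hinge (about 0.06 N m) holds it wherever it is left.
- polish_red: Red nail-polish bottle with black cap, 28 mm across, 60 mm tall, standing in the case's bottle compartment; origin at its underside.
- polish_blue: Blue nail-polish bottle, same size, in the same compartment; origin at its underside.
- buffer: Pale green nail buffer block 90 x 26 x 24 mm lying in the case under the flap's place; origin at its underside.
- polish_amber: Amber nail-polish bottle, 28 mm across, 60 mm tall, on the desk on the robot's side of the case; origin at its underside.
- cream_jar: White cream jar 52 mm across, 45 mm tall, on the desk beside the case on the flap's side; origin at its underside.
- powder_brush: Powder brush lying on the desk beyond the case, about 160 mm long, 44 mm high; origin under its middle.
- soak_bowl: White bowl 100 mm across, 45 mm high, on the desk on the lid's side of the case; origin at its underside.
- clippers: Steel nail clippers 70 x 12 x 14 mm lying on the desk on the flap's side; origin at their underside.
Not all that is in view belongs to the job. Of the things that look like the buffer, the smallest one is meant.

How it is judged (in metres and radians):
On the way, in this order (a step that is already met when the one before it is completed fails the run):
1. the flap lies folded flat while the lid still stands open (value of joint flap below 0.08 rad and value of joint lid above 1.2 rad), for 0.2 s.
2. the lid is fully shut over the folded flap (value of joint lid below 0.05 rad and value of joint flap below 0.08 rad), for 0.2 s.
At the end, for the whole second after the job is handed in: The flap is folded to within 0.08 rad of flat and the lid shut over it to within 0.05 rad; the case stands level and still within 30 mm of where it was, the things inside it upright and the things around it within 30 mm of where they were (all of step 2 and distance of each of case, polish_amber, cream_jar, powder_brush, soak_bowl, clippers from where it was at the start of the episode below 0.03 m and angle between case's own z axis and vertical below 0.05 rad and linear speed of case below 0.02 m/s and angle between each of polish_red, polish_blue, buffer's own z axis and vertical below 0.4 rad); the robot touches nothing.
It fails at once if the lid is swung in while the flap still stands up (value of joint lid below 0.9 rad and value of joint flap above 0.3 rad).
It fails at once if the lid (faster than 3 rad/s) or the flap (faster than 5 rad/s) is slammed (velocity of joint lid below -3 rad/s or velocity of joint flap below -5 rad/s).
It fails at once if the case is lifted, tipped or shoved more than 30 mm (height (world z) of case above 0.01 m or angle between case's own z axis and vertical above 0.1 rad or distance of case from where it was at the start of the episode above 0.03 m).
It fails at once if something in the case is knocked over, lifted or moved more than 50 mm (angle between any of polish_red, polish_blue, buffer's own z axis and vertical above 0.5 rad or height (world z) of any of polish_red, polish_blue, buffer above 0.03 m or distance of any of polish_red, polish_blue, buffer from where it was at the start of the episode above 0.05 m).
It fails at once if something around the case is lifted or moved more than 30 mm (height (world z) of any of polish_amber, cream_jar, powder_brush, soak_bowl, clippers above 0.02 m or distance of any of polish_amber, cream_jar, powder_brush, soak_bowl, clippers from where it was at the start of the episode above 0.03 m).
It also fails if it takes over 64 s, if anything falls off the work surface, if the arm or the gripper's body presses on something with over 40 N, if the wrist force passes 120 N, or if a joint passes its speed limit or range.

## Robot

A 7-joint arm with a two-finger parallel gripper is mounted at the origin on the work surface. World frame = base frame: x ahead of the robot, y to its left, z up, the work surface at z = 0. Lengths are in mm, angles in rad, forces in N, time in s.
With the tool pointing down it reaches from about 425 to 950 mm from the base axis. Payload 4.7 kg.
Tool frame: the origin (TCP) lies at the very end of the fingers, on their centre line; the grasp point (between the pads) lies 19 mm behind it; z points along the fingers, x is the direction in which the jaws open and shut, and the axes are right-handed (so a half turn about z gives the same grasp; the last joint's range is limited). The gripper opens to 85 mm and grips with 20 to 120 N. Pads are 22 mm wide; open, the fingers measure 114 mm over their backs; the gripper's body (76 mm by 85 mm) begins 54 mm behind the grasp point. The pads swing forward as they close: fully open they stand 13 mm farther back than shut.
Start: joints at [1.084, 0.469, -0.049, 1.532, 0.024, 1.141, -0.082], TCP at [298.38, -605.49, 231.335] pointing down, gripper open.
Joint ranges: [-2.59, 2.59], [-0.33, 1.99], [-1.39, 1.29], [0.1, 2.45], [-1.04, 4.18], [0.21, 1.99], [-2.66, 2.66]. Speed limits (rad/s): [2.57, 2.57, 3.14, 3.14, 3.14, 3.14, 3.14].

## Interface

Orientations are given as a 3x3 rotation matrix whose columns are the frame's x, y, z axes.
In Python, from station import telemetry, imaging, job gives the robot as it stands.
- The arm moves only by the tool servo_tool, never from a script. Its argument "increments" is a list that holds one entry, the list of rows, each a list of 5 numbers: the shift along the world's x, y, z in cm, then the turn about the world's z in degrees, then the opening, from -1 (shut) to 1 (fully open), so that 0 is half open. In form: [[[dx, dy, dz, twist, gripper], ...]]. A call has 1 to 10 rows; each row shifts and turns the commanded pose from where the row before left it; what a row does not reach is not made up. A row lasts 1/12 s, in which the tool goes at most 41.7 mm and 7.16 degrees, less where a joint would pass 70% of its speed; a pose out of reach is approached as far as the arm can. A call is refused whole if a number of a shift passes 4.17 or a number of a turn 7.16, either way. A call with a gripper value outside its range is refused whole. The fingers move at their own pace and stop on an object; "squeeze" is the grip in N (left out, the last holds). Time passes only in rows, so rows that do not move let the fingers close. It gives the time, the measured TCP pose, the force and the opening at its end, in the units of the state.
- telemetry.read_state(): the state, without advancing time (a new reading comes with each control period).
- imaging.read_camera(name): name is "scene" or "side" or "wrist"; returns the picture (480x640x3 uint8, red, green, blue); there is no depth.
- imaging.camera_params(name): a dict with "camera_matrix" (3x3 intrinsics, pixels), "position" and "orientation" of the camera in the world; the wrist camera has in their place "T_tool_cam" (4x4, takes a point from camera to tool coordinates, whose origin is the TCP and whose axes are the tool frame's). Camera axes: x right, y up, looking along -z (the intrinsics and any distortion apply to the point x, -y, -z); pixel columns grow to the right and rows downward; lengths in mm; the calibration is good to about 2 mm. A picture is of the moment at which its call begins: read the wrist's pose just before it. camera_params takes no time and is no camera call.
- job.job_done(): hands the job in, once; it reports no verdict.
The state is a dict: "clock": time; "joints": joint angles; "joint_vel": joint speeds; "joint_efforts": joint torques, N m; "tool_pos": TCP position; "tool_rot": TCP orientation; "contact_force": force on the tool from outside, world axes, zero at the start; "moment": the same for the moment, N m; "opening": finger opening in mm.
Only numpy, scipy, OpenCV 4.12 (cv2) and the standard library are available. Lean on these libraries where they do the work, as an engineer would, in place of code of your own. Each camera call takes 0.05 s, during which the arm holds its last target.

## Working session

There is one attempt and no reset: what is moved stays moved. The work goes in short steps, Python scripts to look and compute and a tool call to move; the robot and the scene stay as the last step left them, time stands still between calls to the robot, and variables do not carry over. Pictures are saved under pics/ and viewed, and the job is handed in when it is done.

Besides the shell and the picture viewer there is one more tool, called after "Call:" in YAML: its name, and indented under it one key for each argument. servo_tool: Moves the arm, as the interface text tells. Its arguments: {"type":"object","properties":{"increments":{"type":"array"},"squeeze":{"type":"number"}},"required":["increments"]}

```bash
ls; mkdir -p pics
python3 - <<'E'
from station import telemetry, imaging, job
import cv2
print(telemetry.read_state())
for n in ["scene","side","wrist"]:
    cv2.imwrite(f"pics/{n}0.png",imaging.read_camera(n)[:,:,::-1]); print(n,imaging.camera_params(n))
E
```

```text
pics
{'clock': 0.0, 'joints': array([ 1.08407495,  0.46945897, -0.0485888 ,  1.53369981,  0.02409473,
        1.14100379, -0.08229845]), 'joint_vel': array([-0.00049856, -0.00029031, -0.00069089,  0.00080647,  0.00024044,
        0.00031925, -0.00110643]), 'joint_efforts': array([ 4.97268629e-04, -5.10305858e+01, -4.67861351e-02, -2.37712133e+01,
        1.07042142e-02,  7.54631998e-03,  7.63242696e-06]), 'tool_pos': array([ 298.09308964, -604.9542365 ,  230.24709276]), 'tool_rot': array([[ 4.42016954e-01, -8.97006203e-01, -9.40692796e-04],
       [-8.97004504e-01, -4.42017949e-01,  1.74736425e-03],
       [-1.98319967e-03,  7.14410499e-05, -9.99998031e-01]]), 'contact_force': array([ 0.427757  ,  0.0840879 , -0.36513831]), 'moment': array([ 0.00494097, -0.00097388,  0.00553334]), 'opening': 85.3859937656711}
scene {'camera_matrix': array([[447.05333027,   0.        , 315.16162797],
       [  0.        , 447.05333027, 233.07712573],
       [  0.        ,   0.        ,   1.        ]]), 'position': array([961.57584147, 431.52947118, 673.77940457]), 'orientation': array([[-0.74572081, -
[... 363 characters left out ...]
4]), 'orientation': array([[ 0.89901552,  0.31934208, -0.2996527 ],
       [-0.4378703 ,  0.66548869, -0.60447862],
       [ 0.00638002,  0.67464468,  0.73811507]])}
wrist {'camera_matrix': array([[373.03945746,   0.        , 316.67099931],
       [  0.        , 373.03945746, 233.99893779],
       [  0.        ,   0.        ,   1.        ]]), 'T_tool_cam': array([[ 9.99999398e-01,  1.06840196e-03, -2.50887143e-04,
        -1.90276059e-01],
       [ 9.60784996e-04, -9.62759256e-01, -2.70358451e-01,
        -6.81781697e+01],
       [-5.30395419e-04,  2.70358048e-01, -9.62759703e-01,
        -1.43198692e+02],
       [ 0.00000000e+00,  0.00000000e+00,  0.00000000e+00,
         1.00000000e+00]])}
```

View pics/scene0.png

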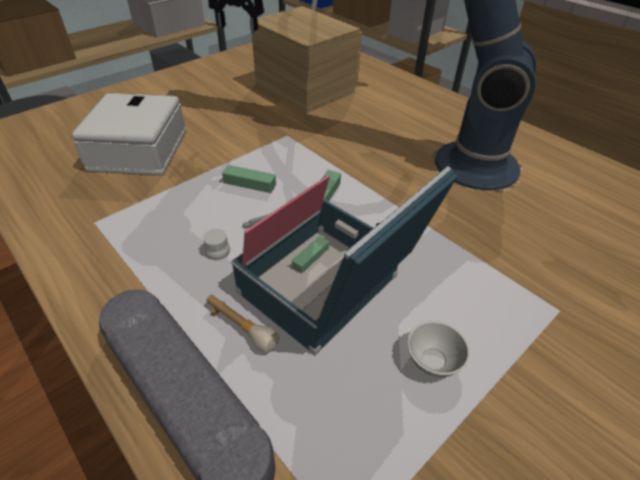

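View pics/side0.png

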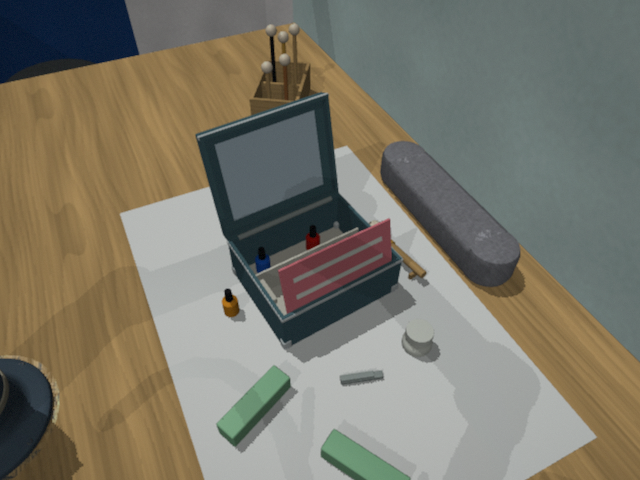

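View pics/wrist0.png

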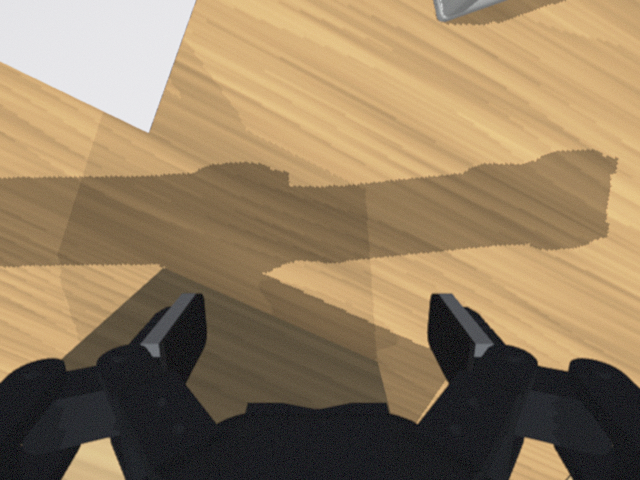

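Run:
```python
import cv2
a=cv2.imread("pics/side0.png")[90:360,190:440]; cv2.imwrite("pics/side0c.png",cv2.resize(a,None,fx=2.2,fy=2.2,interpolation=2) if 0 else cv2.resize(a,(550,594),interpolation=2))
a=cv2.imread("pics/scene0.png")[160:370,200:480]; cv2.imwrite("pics/scene0c.png",cv2.resize(a,(784,588),interpolation=2))
```

```text
(no output)
```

View pics/side0c.png

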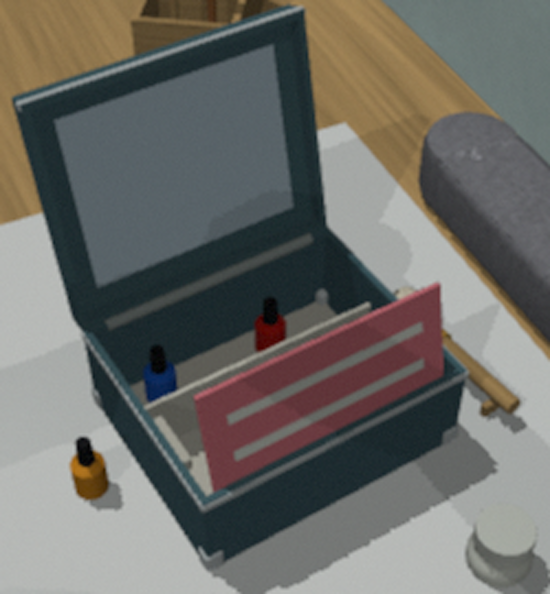

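View pics/scene0c.png

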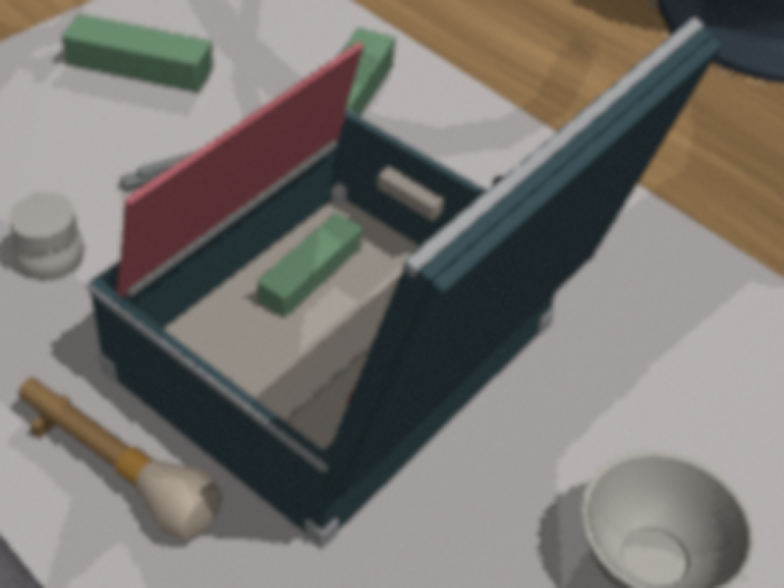

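```bash
cat > h.py <<'E'
import numpy as np
from station import telemetry, imaging, job
def proj(p,P):
    R=P["orientation"];q=R.T@(np.asarray(p,float)-P["position"]);q=np.array([q[0],-q[1],-q[2]])
    u=P["camera_matrix"]@q;return u[:2]/u[2]
def unproj(uv,P,z):
    k=P["camera_matrix"];d=P["orientation"]@np.array([(uv[0]-k[0,2])/k[0,0],-(uv[1]-k[1,2])/k[1,1],-1])
    return P["position"]+d*(z-P["position"][2])/d[2]
def lidp(x,r,n,a): # r from hinge, n outward
    # a=0: along -y, outward +z ; a=90: along +z, outward +y
    return np.array([x,100-r*np.cos(a)+n*np.sin(a),90+r*np.sin(a)+n*np.cos(a)])
def flapp(x,r,n,a): # n above lower face; a=0 along +y ; up=+z ; a=90 along z, up -> -y
    return np.array([x,-88+r*np.cos(a)-n*np.sin(a),72+r*np.sin(a)+n*np.cos(a)])
def W(p,c):
    s,k=np.sin(c[2]),np.cos(c[2]);return np.array([c[0]+k*p[0]-s*p[1],c[1]+s*p[0]+k*p[1],p[2]])
E
cat > fit.py <<'E'
from h import *
from scipy.optimize import least_squares
S=imaging.camera_params("side");C=imaging.camera_params("scene")
s=lambda u,v:(190+u/2.2,90+v/2.2); c=lambda u,v:(200+u/2.8,160+v/2.8)
def res(t,full=False):
    q=t[:3];l=t[3];f=t[4]
    L=[(S,s(205,505),[-120,-100,90]),(S,s(465,376),[120,-100,90]),(S,s(88,335),[-120,100,90]),
     (S,s(20,103),lidp(-120,200,0,l)),(S,s(302,12),lidp(120,200,0,l)),
     (S,s(196,398),flapp(-105,100,5,f)),(S,s(440,286),flapp(105,100,5,f)),
     (C,c(93,287),[120,-100,90]),(C,c(128,200),flapp(105,100,0,f)),(C,c(362,46),flapp(-105,100,0,f)),
     (C,c(412,265),lidp(120,200,0,l)),(C,c(695,22),lidp(-120,200,0,l)),(C,c(318,540),[120,100,0])]
    r=np.array([proj(W(p,q),P)-uv for P,uv,p in L])
    return r if full else r.ravel()
z=unproj(s(275,440),S,90)
for y0 in (0,.5,-.5,1.):
  o=least_squares(res,[z[0],z[1],y0,1.7,1.5]);print(o.cost,o.x)
  if y0==0: best=o
  if o.cost<best.cost:best=o
print(res(best.x,True).round(1))
q=best.x
for n,p in dict(flapedge=flapp(0,100,5,q[4]),lidedge=lidp(0,200,22,q[3]),lidinner=lidp(0,200,0,q[3])).items():print(n,W(p,q[:3]).round(1))
for n,uv,P,zz in [("amber",(231,305),S,20),("jar",(419,330),S,45),("clip",(362,377),S,10),("bowl",(437,350),C,40),("brush",(265,336),C,20),("brush2",(212,303),C,15),("jarC",(215,238),C,45)]:
    print(n,unproj(uv,P,zz).round(0))
E
python3 fit.py
```

```text
19.639877393265113 [5.80476585e+02 2.22111260e+01 1.07967965e-01 1.82341526e+00
 1.34055828e+00]
19.639877393255528 [5.80476585e+02 2.22111286e+01 1.07967982e-01 1.82341522e+00
 1.34055830e+00]
19.639877393251247 [5.80476585e+02 2.22111266e+01 1.07967983e-01 1.82341524e+00
 1.34055828e+00]
19.639877393251318 [5.80476585e+02 2.22111275e+01 1.07967983e-01 1.82341524e+00
 1.34055829e+00]
[[-0.7  1.1]
 [ 1.5 -1.7]
 [-2.3 -1.4]
 [-0.7  0.6]
 [-0.2 -1.5]
 [-0.2  0.8]
 [ 0.5 -0.6]
 [-2.8 -2.7]
 [-0.   0.9]
 [ 0.6 -0.9]
 [-0.3 -0.5]
 [ 0.2  0.2]
 [ 0.2  1.9]]
flapedge [588.  -47.4 170.5]
lidedge [562.  192.5 278.2]
lidinner [564.3 171.3 283.7]
amber [418.  24.  20.]
jar [ 678. -176.   45.]
clip [ 563. -195.   10.]
bowl [550. 277.  40.]
brush [736.  62.  20.]
brush2 [764. -61.  15.]
jarC [ 681. -172.   45.]
```

Call:
servo_tool:
  increments:
    - [[1.5,2.5,0,-2,-1],[1.5,2.5,0,-2,-1],[1.5,2.5,0,-2,-1],[1.5,2.5,0,-2,-1],[1.5,2.5,0,-2,-1],[1.5,2.5,0,-2,-1],[1.5,2.5,0,-2,-1],[1.5,2.5,0,-2,-1],[1.5,2.5,0,-2,-1],[1.5,2.5,0,-2,-1]]

```text
clock: 0.98
tool_pos: [448.7, -354.1, 231.2]
tool_rot: [[0.107, -0.994, -0.0], [-0.994, -0.107, 0.0], [-0.0, 0.0, -1.0]]
contact_force: [-0.2, 0.2, -0.3]
opening: 0.3
```

Call:
servo_tool:
  increments:
    - [[1.5,2,0,0,-1],[1.5,2,0,0,-1],[1.5,2,0,0,-1],[1.5,2,0,0,-1],[1.5,2,0,0,-1],[1.5,2,0,0,-1],[1.5,2,0,0,-1],[1.5,2,0,0,-1],[1.5,2,0,0,-1],[1,2,0,0,-1]]

```text
clock: 1.82
tool_pos: [594.4, -154.2, 231.0]
tool_rot: [[0.109, -0.994, 0.0], [-0.994, -0.109, 0.0], [-0.0, -0.0, -1.0]]
contact_force: [-0.2, -0.2, 0.7]
opening: -0.4
```

Run:
```python
from h import *
q=(580.5,22.2,.108)
for a in np.linspace(1.4,0,15):
    p=flapp(0,72,5,a)
    # tip centre: 13 behind in y, but tip bottom follows
    print("F",round(a,2),W(p-[0,13,0],q).round(0))
for a in np.linspace(1.9,0,20):
    p=lidp(0,165,22,a); print("L",round(a,2),W(p+[0,13,0],q).round(0))
```

```text
F 1.4 [591. -71. 144.]
F 1.3 [590. -64. 143.]
F 1.2 [589. -57. 141.]
F 1.1 [588. -50. 138.]
F 1.0 [588. -44. 135.]
F 0.9 [587. -38. 132.]
F 0.8 [586. -32. 127.]
F 0.7 [586. -27. 122.]
F 0.6 [585. -22. 117.]
F 0.5 [585. -18. 111.]
F 0.4 [584. -14. 105.]
F 0.3 [584. -11.  98.]
F 0.2 [584.  -9.  91.]
F 0.1 [584.  -7.  84.]
F 0.0 [584.  -7.  77.]
L 1.9 [560. 208. 239.]
L 1.8 [562. 193. 246.]
L 1.7 [564. 177. 251.]
L 1.6 [565. 161. 254.]
L 1.5 [567. 145. 256.]
L 1.4 [569. 128. 256.]
L 1.3 [571. 112. 255.]
L 1.2 [573.  95. 252.]
L 1.1 [574.  80. 247.]
L 1.0 [576.  64. 241.]
L 0.9 [578.  50. 233.]
L 0.8 [579.  36. 224.]
L 0.7 [580.  23. 213.]
L 0.6 [582.  12. 201.]
L 0.5 [583.   1. 188.]
L 0.4 [584.  -8. 175.]
L 0.3 [585. -16. 160.]
L 0.2 [585. -22. 144.]
L 0.1 [586. -26. 128.]
L 0.0 [586. -29. 112.]
```

Call:
servo_tool:
  increments:
    - [[0,0.7,-2,0,-1],[0,0.7,-2,0,-1],[0,0.7,-2,0,-1],[0,0.7,-1.5,0,-1],[0,0.7,-1,0,-1],[0,0,0,0,-1]]

```text
clock: 2.32
tool_pos: [591.8, -118.3, 143.8]
tool_rot: [[0.111, -0.994, -0.005], [-0.994, -0.111, 0.002], [-0.002, 0.005, -1.0]]
contact_force: [0.5, 0.8, -0.2]
opening: -0.2
```

Call:
servo_tool:
  increments:
    - [[0,1,0,0,-1],[0,1,0,0,-1],[0,0.7,0,0,-1],[0,0.7,0,0,-1],[0,0.5,0,0,-1],[0,0.5,0,0,-1],[0,0.5,0,0,-1]]

```text
clock: 2.9
tool_pos: [593.5, -71.1, 146.6]
tool_rot: [[0.108, -0.994, 0.001], [-0.994, -0.108, -0.0], [0.0, -0.0, -1.0]]
contact_force: [-0.0, 0.1, 1.0]
opening: 0.1
```

Call:
servo_tool:
  increments:
    - [[-0.1,0.7,-0.3,0,-1],[-0.1,0.7,-0.3,0,-1],[-0.1,0.7,-0.4,0,-1],[-0.1,0.6,-0.4,0,-1],[-0.1,0.6,-0.4,0,-1],[0,0.6,-0.5,0,-1]]

```text
clock: 3.4
tool_pos: [588.1, -31.9, 122.9]
tool_rot: [[0.109, -0.994, -0.0], [-0.994, -0.109, -0.0], [0.0, 0.0, -1.0]]
contact_force: [-0.5, -1.3, 1.3]
opening: 0.3
```

Call:
servo_tool:
  increments:
    - [[0,0.5,-0.5,0,-1],[0,0.4,-0.5,0,-1],[0,0.4,-0.5,0,-1],[0,0.3,-0.5,0,-1],[0,0.3,-0.5,0,-1],[0,0.2,-0.5,0,-1],[0,0.2,-0.4,0,-1],[0,0.1,-0.4,0,-1]]

```text
clock: 4.07
tool_pos: [588.4, -8.4, 84.8]
tool_rot: [[0.108, -0.994, -0.0], [-0.994, -0.108, -0.0], [0.0, 0.0, -1.0]]
contact_force: [0.1, 0.8, 0.2]
opening: 0.1
```

Run:
```python
from h import *
import cv2
s=telemetry.read_state();print(s["tool_pos"],s["contact_force"])
a=imaging.read_camera("side")[150:390,190:470,::-1];b=imaging.read_camera("scene")[150:390,180:460,::-1]
import numpy as np
cv2.imwrite("pics/1.png",cv2.resize(np.hstack([a,b]),(800,343)))
```

```text
[588.36768969  -8.37913888  84.8117117 ] [0.10857615 0.84802654 0.20914005]
```

View pics/1.png

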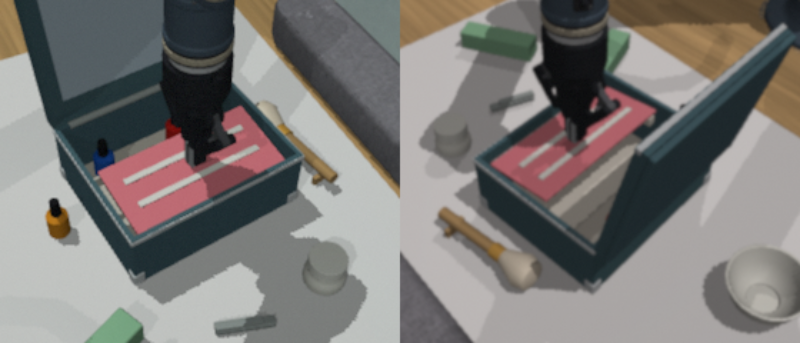

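The flap lies nearly flat, with the fingertips just above its centre, and everything else is in place. Next I press down gently to the stop.

Call:
servo_tool:
  increments:
    - [[0,0,-0.3,0,-1],[0,0,-0.3,0,-1],[0,0,-0.3,0,-1],[0,0,-0.1,0,-1]]

```text
clock: 4.5
tool_pos: [588.8, -8.4, 76.9]
tool_rot: [[0.108, -0.994, 0.001], [-0.994, -0.108, -0.0], [0.0, -0.001, -1.0]]
contact_force: [-5.2, -0.0, 18.0]
opening: -0.3
```

Call:
servo_tool:
  increments:
    - [[0,0,0,0,-1],[0,0,0,0,-1],[0,0,0,0,-1],[0,0,0.4,0,-1],[0,0,1,0,-1],[0,0,2,0,-1],[0,0,3,0,-1],[0,0,4,0,-1],[0,0,4,0,-1],[0,0,4,0,-1]]

```text
clock: 5.33
tool_pos: [587.9, -8.6, 261.5]
tool_rot: [[0.108, -0.994, -0.0], [-0.994, -0.108, -0.0], [0.0, 0.0, -1.0]]
contact_force: [0.5, -1.2, 0.3]
opening: 0.2
```

Call:
servo_tool:
  increments:
    - [[0,0,4,0,-1],[0,0,3,0,-1],[0,0,0,0,-1]]

```text
clock: 5.58
tool_pos: [591.5, -8.2, 337.7]
tool_rot: [[0.108, -0.994, 0.014], [-0.994, -0.108, 0.0], [0.001, -0.014, -1.0]]
contact_force: [0.8, 0.1, 0.6]
opening: -0.2
```

Run:
```python
from h import *
import cv2
s=telemetry.read_state();print(s["tool_pos"],s["contact_force"],s["joints"])
a=imaging.read_camera("side")[90:390,160:440,::-1];b=imaging.read_camera("scene")[90:390,180:460,::-1]
import numpy as np
cv2.imwrite("pics/2.png",cv2.resize(np.hstack([a,b]),(800,428)))
```

```text
[591.4849513   -8.22485557 337.74574419] [0.76359519 0.0835322  0.61633072] [ 0.11625529  0.26217597 -0.21953214  1.59367387  0.06017263  1.27789429
 -1.57492404]
```

View pics/2.png

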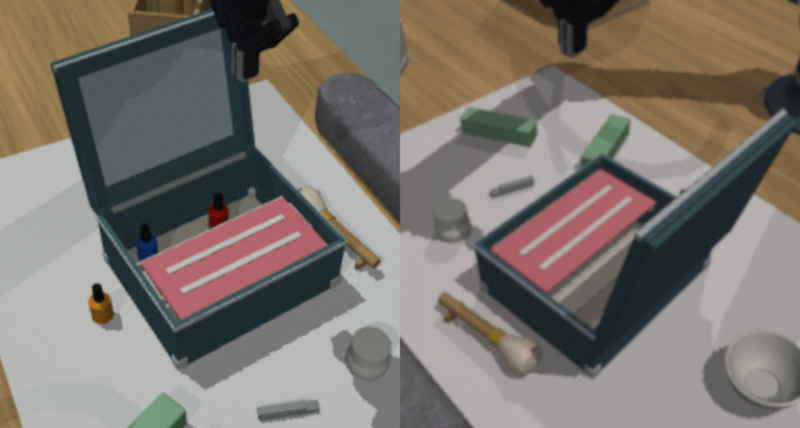

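Call:
servo_tool:
  increments:
    - [[-0.3,2.5,0,0,-1],[-0.3,2.5,0,0,-1],[-0.3,2.5,0,0,-1],[-0.3,2.5,0,0,-1],[-0.3,2.5,0,0,-1],[-0.3,2.5,0,0,-1],[-0.3,2.5,0,0,-1],[-0.3,2.5,0,0,-1],[-0.3,2.5,0,0,-1],[0,2.5,0,0,-1]]

```text
clock: 6.52
tool_pos: [560.0, 242.2, 327.4]
tool_rot: [[0.109, -0.994, -0.003], [-0.994, -0.109, -0.002], [0.001, 0.004, -1.0]]
contact_force: [0.5, -0.0, -0.9]
opening: -0.0
```

Run:
```python
from h import *
import cv2
s=telemetry.read_state();print(s["tool_pos"],s["contact_force"],s["joints"])
a=imaging.read_camera("side")[30:330,120:400,::-1];b=imaging.read_camera("scene")[60:360,230:510,::-1]
cv2.imwrite("pics/3.png",cv2.resize(np.hstack([a,b]),(800,428)))
```

```text
[559.95704128 242.24228017 327.42195123] [ 0.53317609 -0.02810943 -0.8881784 ] [-0.22234746  0.32026154 -0.33709236  1.54830114  0.10812075  1.29533392
 -2.03500981]
```

View pics/3.png

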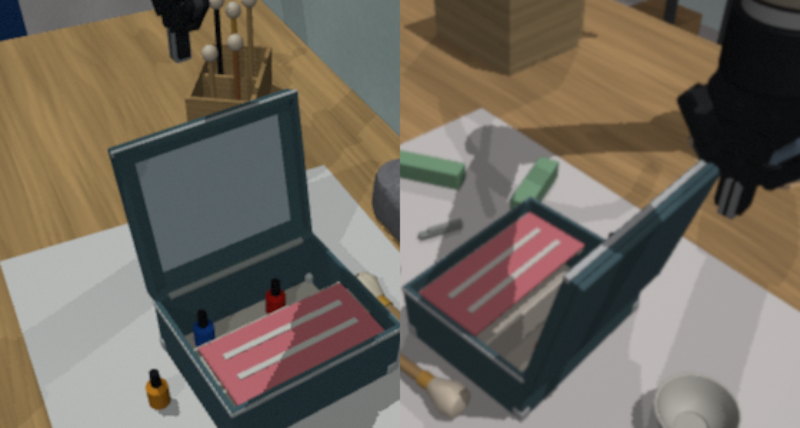

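Call:
servo_tool:
  increments:
    - [[0,0,-2,0,-1],[0,0,-2,0,-1],[0,0,-2,0,-1],[0,0,-1.2,0,-1],[0,-0.5,-0.5,0,-1],[0,-0.5,0,0,-1],[0,-0.5,0,0,-1],[0,0,0,0,-1]]

```text
clock: 7.28
tool_pos: [562.4, 224.7, 253.5]
tool_rot: [[0.106, -0.994, 0.002], [-0.994, -0.106, -0.0], [0.001, -0.002, -1.0]]
contact_force: [0.4, -1.5, 0.3]
opening: -0.3
```

Call:
servo_tool:
  increments:
    - [[0.1,-0.6,0,0,-1],[0.1,-0.6,0,0,-1],[0.1,-0.6,0,0,-1],[0.1,-0.6,0,0,-1],[0.1,-0.6,0,0,-1],[0,-0.6,0,0,-1]]

```text
clock: 7.78
tool_pos: [566.9, 191.5, 253.3]
tool_rot: [[0.11, -0.994, 0.002], [-0.994, -0.11, 0.002], [-0.002, -0.002, -1.0]]
contact_force: [0.4, 3.1, 3.3]
opening: 0.3
```

Call:
servo_tool:
  increments:
    - [[0.1,-0.8,0,0,-1],[0.1,-0.8,0,0,-1],[0.1,-0.8,0,0,-1],[0.1,-0.8,0,0,-1],[0.1,-0.8,0,0,-1],[0,-0.8,0,0,-1],[0.1,-0.8,0,0,-1],[0.1,-0.8,0,0,-1]]

```text
clock: 8.45
tool_pos: [573.5, 125.2, 252.0]
tool_rot: [[0.108, -0.994, -0.0], [-0.994, -0.108, -0.0], [0.0, 0.0, -1.0]]
contact_force: [1.1, 2.7, -0.8]
opening: -0.0
```

Run:
```python
from h import *
import cv2
a=imaging.read_camera("side")[30:330,120:400,::-1];b=imaging.read_camera("scene")[60:360,230:510,::-1]
cv2.imwrite("pics/4.png",cv2.resize(np.hstack([a,b]),(800,428)))
```

```text
(no output)
```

View pics/4.png

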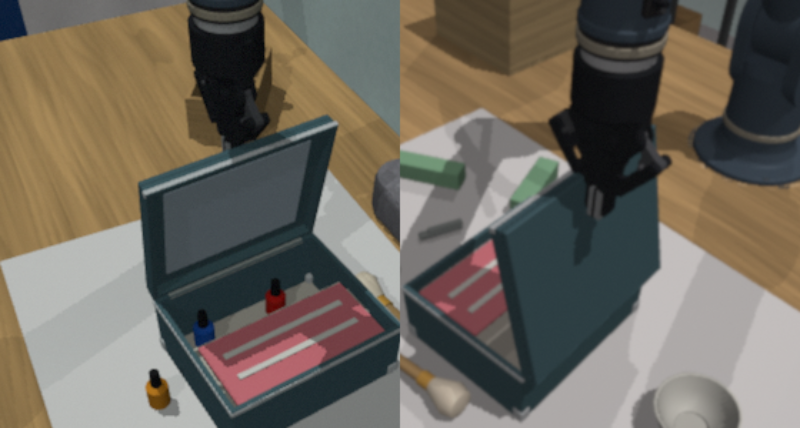

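Call:
servo_tool:
  increments:
    - [[0.1,-0.8,0,0,-1],[0.1,-0.8,0,0,-1],[0.1,-0.8,0,0,-1],[0.1,-0.8,-0.1,0,-1],[0.1,-0.8,-0.2,0,-1],[0,-0.8,-0.3,0,-1],[0.1,-0.8,-0.3,0,-1],[0.1,-0.7,-0.3,0,-1],[0.1,-0.7,-0.4,0,-1],[0.1,-0.7,-0.4,0,-1]]

```text
clock: 9.38
tool_pos: [582.3, 48.2, 232.2]
tool_rot: [[0.108, -0.994, -0.0], [-0.994, -0.108, -0.001], [0.001, 0.0, -1.0]]
contact_force: [-2.0, 1.4, 1.7]
opening: 0.2
```

Call:
servo_tool:
  increments:
    - [[0.1,-0.7,-0.5,0,-1],[0,-0.7,-0.5,0,-1],[0.1,-0.7,-0.5,0,-1],[0,-0.6,-0.5,0,-1],[0.1,-0.6,-0.6,0,-1],[0,-0.6,-0.6,0,-1],[0.1,-0.5,-0.6,0,-1],[0,-0.5,-0.6,0,-1]]

```text
clock: 10.05
tool_pos: [586.4, -0.1, 187.6]
tool_rot: [[0.108, -0.994, -0.0], [-0.994, -0.108, -0.0], [0.0, 0.0, -1.0]]
contact_force: [0.5, 0.9, 0.4]
opening: 0.0
```

Run:
```python
from h import *
import cv2
a=imaging.read_camera("side")[30:330,120:400,::-1];b=imaging.read_camera("scene")[60:360,230:510,::-1]
cv2.imwrite("pics/5.png",cv2.resize(np.hstack([a,b]),(800,428)))
```

```text
(no output)
```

View pics/5.png

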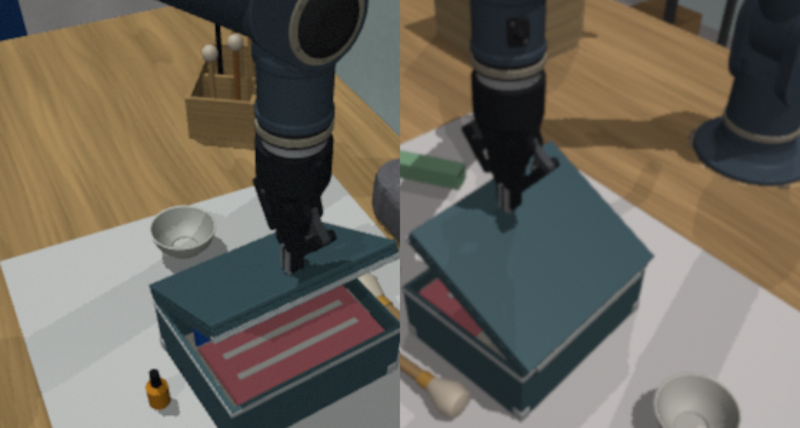

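Call:
servo_tool:
  increments:
    - [[0,-0.4,-0.7,0,-1],[0,-0.4,-0.7,0,-1],[0,-0.4,-0.7,0,-1],[0,-0.4,-0.7,0,-1],[0,-0.3,-0.8,0,-1],[0,-0.3,-0.8,0,-1],[0,-0.2,-0.7,0,-1],[0,-0.2,-0.7,0,-1]]

```text
clock: 10.82
tool_pos: [586.2, -26.0, 129.4]
tool_rot: [[0.108, -0.994, -0.0], [-0.994, -0.108, -0.0], [0.0, 0.0, -1.0]]
contact_force: [0.9, -0.5, 0.3]
opening: -0.0
```

Call:
servo_tool:
  increments:
    - [[0,-0.1,-0.6,0,-1],[0,-0.1,-0.5,0,-1],[0,0,-0.3,0,-1],[0,0,-0.3,0,-1]]

```text
clock: 11.15
tool_pos: [586.1, -27.6, 112.9]
tool_rot: [[0.108, -0.994, -0.001], [-0.994, -0.108, -0.0], [0.0, 0.001, -1.0]]
contact_force: [-0.6, -0.7, 1.0]
opening: -0.4
```

Call:
servo_tool:
  increments:
    - [[0,0,-0.2,0,-1],[0,0,-0.1,0,-1],[0,0,0,0,-1],[0,0,0,0,-1]]

```text
clock: 11.48
tool_pos: [586.1, -27.5, 112.0]
tool_rot: [[0.109, -0.994, -0.0], [-0.994, -0.109, -0.001], [0.001, 0.001, -1.0]]
contact_force: [-4.3, -1.5, 11.1]
opening: 0.1
```

Call:
servo_tool:
  increments:
    - [[0,0,-0.1,0,-1],[0,0,0,0,-1],[0,0,0.3,0,-1],[0,0,1,0,-1],[0,0,2,0,-1],[0,0,3,0,-1],[0,0,3,0,-1],[0,0,3,0,-1],[0,0,2,0,-1],[0,0,0,0,-1]]

```text
clock: 12.32
tool_pos: [589.1, -26.9, 258.0]
tool_rot: [[0.109, -0.994, 0.01], [-0.994, -0.109, 0.0], [0.001, -0.01, -1.0]]
contact_force: [0.3, -0.1, 0.9]
opening: -0.1
```

Call:
servo_tool:
  increments:
    - [[0,-3,0,0,-1],[0,-3,0,0,-1],[0,-3,0,0,-1],[0,-3,0,0,-1],[0,-3,0,0,-1],[0,-3,0,0,-1],[0,-3,0,0,-1],[0,-3,0,0,-1],[0,0,0,0,-1],[0,0,0,0,-1]]

```text
clock: 13.15
tool_pos: [585.3, -269.7, 251.2]
tool_rot: [[0.104, -0.995, -0.002], [-0.995, -0.104, 0.0], [-0.0, 0.002, -1.0]]
contact_force: [-0.4, -0.9, -0.2]
opening: 0.2
```

Run:
```python
from h import *
import cv2
s=telemetry.read_state();print(s["tool_pos"],s["contact_force"])
a=imaging.read_camera("side");b=imaging.read_camera("scene")
q=(580.5,22.2,.108)
for n,im in (("side",a),("scene",b)):
    im=im[:,:,::-1].copy();P=imaging.camera_params(n)
    for x in(-120,120):
        for y in(-100,100):
            u=proj(W([x,y,112],q),P);cv2.circle(im,(int(u[0]),int(u[1])),2,(0,0,255),-1)
    (globals().__setitem__(n,im))
cv2.imwrite("pics/6.png",cv2.resize(np.hstack([side[150:390,190:470],scene[130:370,180:460]]),(800,343)))
```

```text
[ 585.34394576 -269.67297103  251.24367897] [-0.37191548 -0.89990507 -0.1782671 ]
```

View pics/6.png

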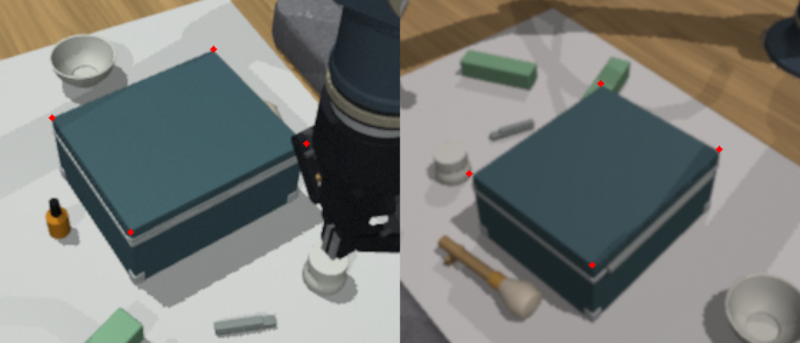

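```bash
python3 -c "
from station import job;print(job.job_done())"
```

```text
the job is handed in; nothing more can be done
None
```

I folded the flap flat first and then swung the lid shut over it, using the closed fingertips only. The job was handed in at about 13 s on the robot's clock; the interface gives no verdict.

- **Flap:** it met its stop with the fingertips at 76.9 mm, against 77 mm for flat. The force there was 18 N, and the pictures showed it flat while the lid still stood open.
- **Lid:** it met its stop with the fingertips at 112.0 mm, against 112 mm for shut. The force there was 11 N.
- **Last pictures:** the seam is even all round. The lid corners lie close to where my first measurement of the case puts them, within a few millimetres by eye, so the case hardly moved. The bowl, amber bottle, jar, brush and clippers look undisturbed. The arm was clear of everything.
- **Not checked:** I could not see the bottles and the buffer once the lid was shut. With the flap flat and the lid still open, both bottles stood upright. The buffer was already hidden under the flap.

No check failed or disagreed.

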